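# Line up and lock the castle nut on an evaporator drive head

### The arm

A 6-joint arm with a two-finger parallel gripper is mounted at the origin on the work surface. World frame = base frame: x ahead of the robot, y to its left, z up, the work surface at z = 0. Lengths are in m, angles in rad, forces in N, time in s.
With the tool pointing down it reaches from about 0.375 to 0.975 m from the base axis. Payload 3.8 kg.
Tool frame: the origin (TCP) lies at the very end of the fingers, on their centre line; the grasp point (between the pads) lies 19 mm behind it; z points along the fingers, y is the direction in which the jaws open and shut (so a half turn about z gives the same grasp; the last joint's range is limited). The gripper opens to 85 mm and grips with 20 to 120 N. Pads are 22 mm wide; open, the fingers measure 114 mm over their backs; the gripper's body (76 mm by 85 mm) begins 54 mm behind the grasp point. The pads swing forward as they close: fully open they stand 13 mm farther back than shut.
Start: joints at [1.154, 0.264, 1.604, -0, 1.274, -0.037], TCP at [0.25, 0.627, 0.231] pointing down, gripper open.
Joint ranges: [-2.63, 2.63], [-0.94, 2.18], [0.31, 2.57], [-1.31, 4.45], [0, 2.66], [-2.55, 2.55]. Speed limits (rad/s): [2.57, 2.57, 3.14, 3.14, 3.14, 3.14].

### API

Orientations are given as a rotation vector (axis times angle).
In Python, from workcell import status, read_camera, camera_info, order gives the robot as it stands.
- The arm moves only by the tool move_arm, never from a script. Its argument "deltas" is a list of rows, each a list of 3 entries, a list of its own where there are three numbers: the turn, a rotation vector about the world's x, y, z as a fraction of full scale, then the shift along the world's x, y, z as a fraction of full scale, then the closure, from -1 (fully open) to 1 (shut), so that 0 is half open. A call has 1 to 20 rows; each row is the pose to reach, as a shift and turn from the pose commanded when the call began; what a row does not reach only later rows make up. Full scale, the value 1, is 0.1 m for a shift and pi/2 rad for a turn. A row lasts 1/8 s, in which the tool goes at most 62.5 mm and 10.7 degrees, less where a joint would pass 70% of its speed; a pose out of reach is approached as far as the arm can. A call with a number of a shift or a turn outside -1 to 1 is refused whole. A call with a gripper value outside its range is refused whole. The fingers move at their own pace and stop on an object; "grip_force" is the grip in N (left out, the last holds). Time passes only in rows, so rows that repeat a pose let the fingers close. It gives the time, the measured TCP pose, the force and the opening at its end, in the units of the state.
- status.read_state(): the state, without advancing time (a new reading comes with each control period).
- read_camera(name): name is "scene" or "top" or "wrist"; returns (picture, depth): 384x512x3 uint8, red, green, blue; 384x512 float32, m along the optical axis (not along the pixel's ray), 0 where there is no reading.
- camera_info(name): a dict with "K" (3x3 intrinsics, pixels), "D" ([k1, k2, p1, p2, k3] as OpenCV has them; the pictures are not rectified), "R" (3x3) and "t" (3): a world point X has camera coordinates R X + t. Camera axes: x right, y down, z forward; pixel columns grow to the right and rows downward; lengths in m; the calibration is good to about 2 mm. A picture is of the moment at which its call begins: read the wrist's pose just before it. camera_info takes no time and is no camera call; for the wrist camera it gives the pose at the moment of the call.
- order.finish_job(): hands the job in, once; it reports no verdict.
The state is a dict: "time": time; "q": joint angles; "joint_vel": joint speeds; "joint_torque": joint torques, N m; "tool_pos": TCP position; "tcp_rot": TCP orientation; "wrist_force": force on the tool from outside, world axes, zero at the start; "torque": the same for the moment, N m; "width": opening from 0.0 (shut) to 1.0 (fully open).
Only numpy, scipy, OpenCV 4.12 (cv2) and the standard library are available. Lean on these libraries where they do the work, as an engineer would, in place of code of your own. Each camera call takes 0.05 s, during which the arm holds its last target. There are 200 camera calls.

### The job

Tighten the slotted castle nut on the leaning spindle of the drive head - clockwise, looking down on the spindle's free end - to the next slot that lines up with the spindle's cross hole, without backing it off to the slot before or running on well past the slot. Then push the captive locking pin fully home through that slot into the cross hole, and leave the bottle, jar and spanner alone.

Things in the scene. Friction and masses are not known exactly. Their poses are not given: they have to be found in the camera images.
- head: fixed drive head: pale base 220 x 170 x 22 mm, two cheeks, tilted blue housing 92 mm across. Origin on the bench under the nut's centre (191 mm up). The 24 mm steel spindle leans 32 degrees (0.56 rad) from vertical to the head's -x, roughly to the robot. Housing face 40 mm below the nut's centre along the spindle; collar to 45 mm diameter between: fingertips have 20 mm room below the nut
- cross_hole (a point): where the cross hole crosses the spindle's axis, 11 mm above the nut's centre along the spindle; fixed to the head. z axis: up the spindle to its free end (12 mm further); x axis: along the cross hole, out towards the pin's knob (on the side away from the robot, sloping up); y: across
- nut_center (a point): steel castle nut's centre on the spindle axis: hexagon 46 mm across flats, 53 over corners, 38 mm high, this point half-way. Upper 14 mm: six 11 mm slots, one in the middle of each flat. z up the spindle; x out through one flat, turning with the nut. Grip opposite flats, tool along the spindle; best the pair ending 60 degrees counter-clockwise of the pin (the pin's bracket bars the pair facing it)
- nut (a joint): nut angle in rad, growing clockwise (tightening) seen from the spindle's free end. A slot is in line with cross hole and pin at 0 and at 1.047 (60 degrees); it starts between 0.25 and 0.85, so the next slot lines up at 1.047. Friction of 0.35 N m holds it where it is left. The pin passes within about 6 degrees of line
- pin (a joint): travel of the captive pin in m towards the spindle: 0 drawn back, 0.029 fully home (knob against its bracket). Starts between 0 and 0.004. Friction of 2.5 N holds it where it is left; the nut's teeth stop it before 0.009 if no slot is in line
- pin_knob (a point): centre of the outer face of the pin's round dark knob (18 mm diameter, 9 thick). x axis: outwards along the 6 mm pin; push along -x. z: parallel to the spindle. Face 82.5 mm from the spindle axis drawn back, 53.5 home. The pin runs in an aluminium bracket 14 mm wide, 32 to 44.5 mm from the spindle axis, standing on the housing, top 8 mm above the pin's axis
- amber_bottle: bystander: amber reagent bottle, 68 mm diameter, 135 mm high, origin at the centre of its foot
- white_jar: bystander: white plastic jar, 70 mm diameter, 75 mm high, origin at the centre of its foot
- spanner: bystander: steel spanner lying on the bench along its own x axis, about 180 mm long, origin near its middle

How it is judged:
By the outcome, as a careful person would: the job done as asked, in the order asked, and still so for the second after the job is handed in, with the robot touching nothing.
It also fails if it takes over 42 s, if anything falls off the work surface, if the arm or the gripper's body presses on something with over 40 N, if the wrist force passes 120 N, or if a joint passes its speed limit or range.

## Working session

There is one attempt and no reset: what is moved stays moved. The work goes in short steps, Python scripts to look and compute and a tool call to move; the robot and the scene stay as the last step left them, time stands still between calls to the robot, and variables do not carry over. Pictures are saved under pics/ and viewed, about 8 in all and at most 12, crops included, and the job is handed in when it is done.

Besides the shell and the picture viewer there is one more tool, called after "Request:" as a command line: name --argument value ..., lists and objects as JSON in quotes. move_arm: Moves the arm, as the interface text tells. Its arguments: {"type":"object","properties":{"deltas":{"type":"array","items":{"type":"array"}},"grip_force":{"type":"number"}},"required":["deltas"]}

```bash
ls; mkdir -p pics; python3 - <<'E'
from workcell import status, read_camera, camera_info
import cv2,numpy as np
print(status.read_state())
for n in("scene","top"):
    im,d=read_camera(n); np.savez(f"{n}0.npz",im=im,d=d); c=camera_info(n); print(n,c)
    cv2.imwrite(f"pics/{n}0.png",im[:,:,::-1])
a=cv2.imread("pics/scene0.png");b=cv2.imread("pics/top0.png")
cv2.imwrite("pics/a.png",cv2.resize(a,(800,600)));cv2.imwrite("pics/b.png",cv2.resize(b,(800,600)))
E
```

```text
pics
{'time': 0.0, 'q': array([ 1.15411382e+00,  2.64795461e-01,  1.60538141e+00, -9.49794358e-06,
        1.27370578e+00, -3.68689818e-02]), 'joint_vel': array([-0.00191825, -0.00102348,  0.00270189,  0.00047745,  0.00242566,
       -0.00165544]), 'joint_torque': array([-1.57053215e-03, -5.15110874e+01, -3.67310321e+01,  7.04647869e-05,
        1.30487923e-02, -3.57831141e-05]), 'tool_pos': array([0.24994082, 0.6262261 , 0.22992953]), 'tcp_rot': array([-0.59292987, -3.08461457,  0.00350766]), 'wrist_force': array([-1.3905879 ,  0.369606  , -0.38855403]), 'torque': array([-0.00331055, -0.0053959 , -0.04835618]), 'width': 1.0010712276506906}
scene {'K': array([[488.64471756,   0.        , 255.36520545],
       [  0.        , 488.64471756, 192.38027245],
       [  0.        ,   0.        ,   1.        ]]), 'D': array([-0.21448285,  0.        ,  0.        ,  0.        ,  0.        ]), 'R': array([[-0.02920152,  0.99942076, -0.01747617],
       [ 0.57182231,  0.00236245, -0.8203741 ],
       [-0.81985762, -0.03394943, -0.57156007]]), 't': array([-0.01032228, -0.18839236,  1.73914367])}
top {'K': array([[360.73784101,   0.        , 255.40190299],
       [  0.        , 360.73784101, 187.27858365],
       [  0.        ,   0.        ,   1.        ]]), 'D': array([-0.03487506,  0.        ,  0.        ,  0.        ,  0.        ]), 'R': array([[ 0.02608171, -0.99945729,  0.0201213 ],
       [-0.9922943 , -0.02832319, -0.12062266],
       [ 0.1211271 , -0.01682021, -0.99249449]]), 't': array([0.0038284 , 0.60828123, 0.91531048])}
```

View pics/a.png

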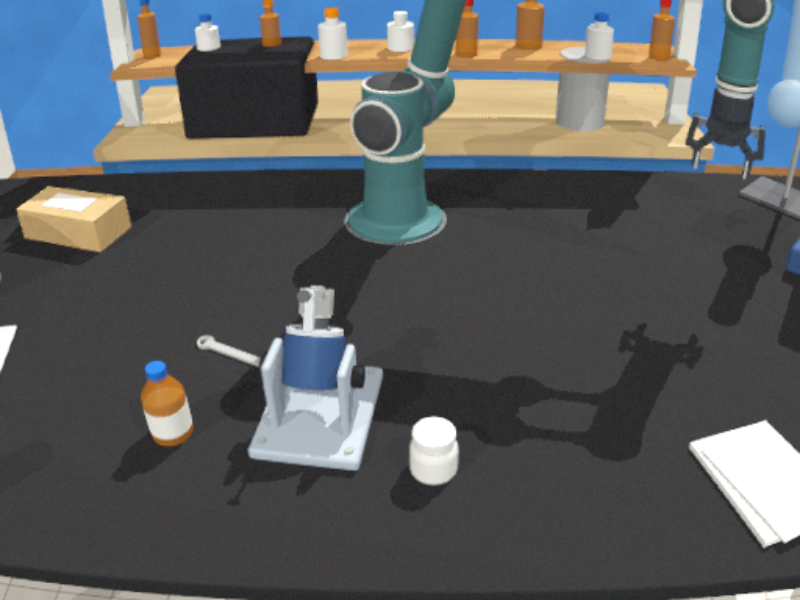

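View pics/b.png

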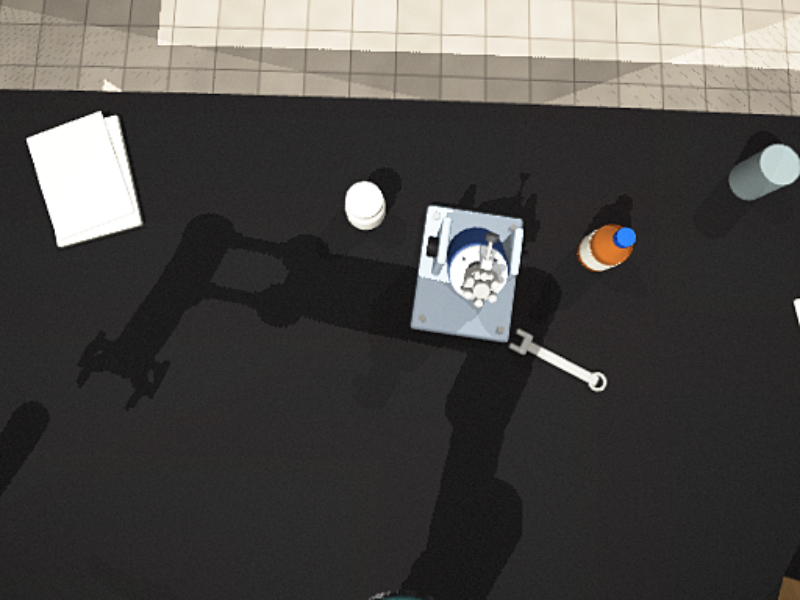

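```bash
cat > h.py <<'E'
import numpy as np, cv2
from scipy.spatial.transform import Rotation as Ro
from workcell import status, read_camera, camera_info
def ray(c,uv):
    p=cv2.undistortPoints(np.array(uv,float).reshape(-1,1,2),c["K"],c["D"]).reshape(-1,2)
    return np.c_[p,np.ones(len(p))]
def at_z(c,uv,z):
    r=ray(c,uv)@c["R"]; o=-c["R"].T@c["t"]
    return o+r*((z-o[2])/r[:,2])[:,None]
def cloud(c,d):
    v,u=np.nonzero(d>0); return (ray(c,np.c_[u,v])*d[v,u][:,None]-c["t"])@c["R"], np.c_[u,v]
def proj(c,X):
    return cv2.projectPoints(np.array(X,float).reshape(-1,1,3),cv2.Rodrigues(c["R"])[0],c["t"],c["K"],c["D"])[0].reshape(-1,2)
E
python3 - <<'E'
from h import *
c=camera_info("top"); f=np.load("top0.npz")
q=at_z(c,np.array([[430,206],[523,217],[509,341],[411,327]])*.64,.022)
print(q.round(4), q.mean(0)); e=(q[0]-q[3]+q[1]-q[2])/2; print(np.linalg.norm(e),np.arctan2(e[1],e[0]))
e=(q[0]-q[1]+q[3]-q[2])/2;print(np.linalg.norm(e),np.arctan2(-e[0],e[1]))
P,uv=cloud(c,f["d"]); 
m=(abs(P[:,0]-q[:,0].mean())<.13)&(abs(P[:,1]-q[:,1].mean())<.09)&(P[:,2]>.15)
Q=P[m]; U=uv[m]
for lo in np.arange(.15,.26,.01):
    s=(Q[:,2]>lo)&(Q[:,2]<lo+.01); 
    if s.any(): print(lo.round(2),s.sum(),Q[s].mean(0).round(4),Q[s].min(0).round(3),Q[s].max(0).round(3))
im=f["im"][110:240,250:350,::-1]
cv2.imwrite("pics/c.png",cv2.resize(im[20:100],None,fx=7.5,fy=7.5,interpolation=cv2.INTER_CUBIC))
E
```

```text
[[ 0.7641 -0.03    0.022 ]
 [ 0.7497 -0.1939  0.022 ]
 [ 0.5319 -0.1696  0.022 ]
 [ 0.5513 -0.0017  0.022 ]] [ 0.64927652 -0.09881304  0.022     ]
0.2168678972611975 -0.12161366258694946
0.16679099231052186 -0.10157662754983247
0.15 179 [ 0.6391 -0.0868  0.1552] [ 0.608 -0.14   0.15 ] [ 0.684 -0.05   0.16 ]
0.16 250 [ 0.6467 -0.0925  0.1654] [ 0.626 -0.135  0.16 ] [ 0.677 -0.054  0.17 ]
0.17 167 [ 0.6528 -0.0945  0.1735] [ 0.605 -0.128  0.17 ] [ 0.67  -0.062  0.18 ]
0.18 52 [ 0.6157 -0.0867  0.1856] [ 0.582 -0.114  0.18 ] [ 0.663 -0.067  0.19 ]
0.19 137 [ 0.6057 -0.0882  0.1958] [ 0.572 -0.116  0.19 ] [ 0.657 -0.068  0.2  ]
0.2 171 [ 0.604  -0.0908  0.205 ] [ 0.581 -0.115  0.2  ] [ 0.65  -0.067  0.21 ]
0.21 146 [ 0.6059 -0.0911  0.2138] [ 0.589 -0.114  0.21 ] [ 0.646 -0.068  0.22 ]
0.22 47 [ 0.6294 -0.0939  0.2262] [ 0.611 -0.101  0.22 ] [ 0.642 -0.087  0.23 ]
0.23 35 [ 0.6447 -0.0962  0.2337] [ 0.628 -0.105  0.23 ] [ 0.669 -0.089  0.239]
0.24 45 [ 0.6607 -0.0977  0.2455] [ 0.654 -0.107  0.24 ] [ 0.668 -0.09   0.25 ]
0.25 1 [ 0.6592 -0.0957  0.2503] [ 0.659 -0.096  0.25 ] [ 0.659 -0.096  0.25 ]
```

View pics/c.png

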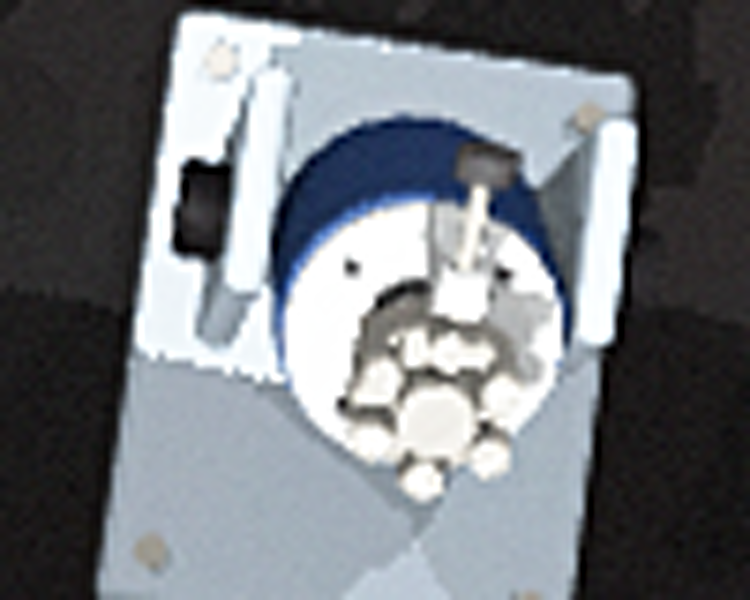

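```bash
cat >> h.py <<'E'
s,co=np.sin(np.deg2rad(32)),np.cos(np.deg2rad(32))
def frame(yaw):  # columns: cross-hole x, y, z(spindle)
    return Ro.from_euler("z",yaw).as_matrix()@np.array([[co,0,-s],[0,1,0],[s,0,co]])
def target(org,yaw,ang,h):  # TCP pose: grip axis ang (rad, ccw of pin), TCP h above nut centre
    F=frame(yaw); z=-F[:,2]; y=np.cos(ang)*F[:,0]+np.sin(ang)*F[:,1]
    return np.array([org[0],org[1],.191])+h*F[:,2], np.c_[np.cross(y,z),y,z]
def cmd(p,R,st=None):
    st=st or status.read_state()
    w=(Ro.from_matrix(R)*Ro.from_rotvec(st["tcp_rot"]).inv()).as_rotvec()
    return (w/(np.pi/2)).round(4),((p-st["tool_pos"])/.1).round(4)
E
python3 - <<'E'
from h import *
c=camera_info("top")
tip=at_z(c,[[308.3,185.7]],.191+.023*co)[0]
f=np.load("top0.npz");print("depth at tip/knob",)
P,uv=cloud(c,f["d"])
for a in([308,186],[315,151],[316,151],[313,162]): print(a,P[(uv==a).all(1)])
yaw=-.11
org=tip-frame(yaw)[:,2]*.023; print(tip,org)
F=frame(yaw);print("knob pred",proj(c,org+F[:,2]*.011+F[:,0]*.0825), "obs ~315.3,151")
for h in(.14,):
  p,R=target(org,yaw,1.4,h); print(p,cmd(p,R))
E
```

```text
depth at tip/knob
[308, 186] [[ 0.59290543 -0.09045357  0.20954228]]
[315, 151] [[ 0.66191031 -0.09823704  0.24783951]]
[316, 151] [[ 0.66148999 -0.09993948  0.24994999]]
[313, 162] [[ 0.64170948 -0.09709029  0.23150065]]
[ 0.59345323 -0.0909416   0.21050511] [ 0.6055677 -0.0922796  0.191    ]
knob pred [[315.19862789 147.95778741]] obs ~315.3,151
[ 0.5318274  -0.08413529  0.30972673] (array([-0.0553, -0.3517,  0.0617]), array([ 2.8186, -7.1044,  0.7965]))
```

Request:
move_arm --deltas '[[[-0.01, -0.04, 0.01], [0.3, -0.5, 0.3], -1], [[-0.01, -0.08, 0.01], [0.5, -1, 0.5], -1]]'

```text
time: 0.35
tool_pos: [0.3011, 0.5262, 0.281]
tcp_rot: [0.544, 2.964, 0.011]
wrist_force: [0.3, -0.3, 0.7]
width: 1.002
```

Request:
move_arm --deltas '[[[-0.01, -0.04, 0.01], [0.3, -0.5, 0.1], -1], [[-0.01, -0.08, 0.01], [0.5, -1, 0.1], -1]]'

```text
time: 0.6
tool_pos: [0.3515, 0.4259, 0.2925]
tcp_rot: [0.5, 2.842, 0.027]
wrist_force: [0.4, -0.1, 0.1]
width: 1.002
```

Request:
move_arm --deltas '[[[-0.01, -0.04, 0.01], [0.3, -0.5, 0.1], -1], [[-0.01, -0.08, 0.01], [0.5, -1, 0.1], -1]]'

```text
time: 0.85
tool_pos: [0.4012, 0.3256, 0.302]
tcp_rot: [0.456, 2.721, 0.036]
wrist_force: [1.2, -0.5, 0.2]
width: 1.003
```

Request:
move_arm --deltas '[[[-0.01, -0.04, 0.01], [0.3, -0.5, 0], -1], [[-0.01, -0.08, 0.01], [0.5, -1, 0.1], -1]]'

```text
time: 1.1
tool_pos: [0.4502, 0.225, 0.31]
tcp_rot: [0.413, 2.603, 0.042]
wrist_force: [0.6, 0.1, -0.2]
width: 0.995
```

Request:
move_arm --deltas '[[[-0.01, -0.02, 0.01], [0.2, -0.5, 0], -1], [[-0.01, -0.03, 0.02], [0.4, -1, 0], -1]]'

```text
time: 1.35
tool_pos: [0.4899, 0.1257, 0.3108]
tcp_rot: [0.36, 2.562, 0.044]
wrist_force: [0.6, -0.1, -0.2]
width: 0.997
```

Request:
move_arm --deltas '[[[0, 0, 0], [0.2, -0.5, 0], -1], [[0, 0, 0], [0.4, -1, 0], -1]]'

```text
time: 1.6
tool_pos: [0.5301, 0.0252, 0.3111]
tcp_rot: [0.362, 2.561, 0.044]
wrist_force: [1.1, 1.1, -0.1]
width: 0.998
```

Request:
move_arm --deltas '[[[0, 0, 0], [0, -0.5, 0], -1], [[0, 0, 0], [0, -1, 0], -1], [[0, 0, 0], [0, -1, 0], -1], [[0, 0, 0], [0, -1, 0], -1]]'

```text
time: 2.1
tool_pos: [0.5298, -0.0732, 0.3107]
tcp_rot: [0.364, 2.563, 0.044]
wrist_force: [-0.4, 0.6, -0.5]
width: 1.003
```

```bash
python3 - <<'E'
from h import *
p,R=target([.6055,-.0923],-.115,1.4,.14); print(cmd(p,R),p,status.read_state()["q"],status.read_state()["time"])
E
```

```text
(array([-0.0105, -0.0021, -0.0051]), array([ 0.0198, -0.1059, -0.0096])) [ 0.53180134 -0.08378709  0.30972673] [-0.23720885 -0.4070427   2.18084557  0.11188016  0.82271223 -1.57886148] 2.1
```

```bash
python3 - <<'E'
from h import *
st=status.read_state(); c=camera_info("wrist"); im,d=read_camera("wrist"); np.savez("w1.npz",im=im,d=d,**c)
T=Ro.from_rotvec(st["tcp_rot"]).as_matrix()
print("cam in tool",T.T@(-c["R"].T@c["t"]-st["tool_pos"]),(c["R"]@T).round(3),c["K"][0,0],c["D"])
a=(.6055,-.0923,.191); F=frame(-.115)
print(proj(c,[np.array(a)+F[:,2]*.023,np.array(a)+F[:,2]*.011+F[:,0]*.0825]))
cv2.imwrite("pics/w1.png",cv2.resize(im[:,:,::-1],(800,600)))
E
```

```text
cam in tool [ 6.76811337e-02  1.25011926e-05 -1.43350950e-01] [[ 0.     1.     0.001]
 [-0.963  0.001 -0.27 ]
 [-0.27  -0.     0.963]] 277.00320989481634 [-0.05257373  0.          0.          0.          0.        ]
[[243.6426631  191.25109958]
 [257.55510145 259.34945658]]
```

View pics/w1.png

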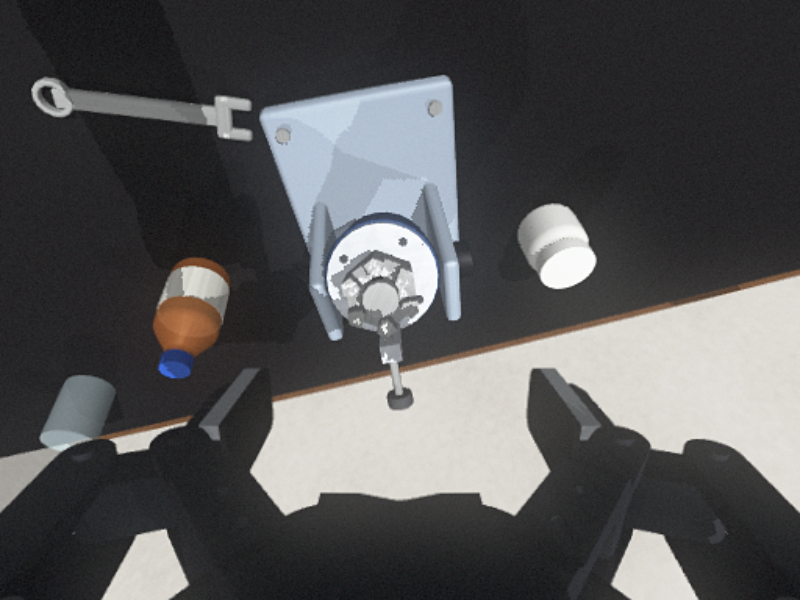

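```bash
cat >> h.py <<'E'
def ortho(im,c,org,yaw,h,half=.04,n=600):
    F=frame(yaw); g=np.linspace(-half,half,n); X,Y=np.meshgrid(g,-g)  # x right=pin, y up -> seen from free end
    P=np.array([org[0],org[1],.191])+h*F[:,2]+X.reshape(-1,1)*F[:,0]+Y.reshape(-1,1)*F[:,1]
    uv=proj(c,P).astype(np.float32).reshape(n,n,2)
    return cv2.remap(im,uv[...,0],uv[...,1],cv2.INTER_CUBIC)
E
python3 - <<'E'
from h import *
f=np.load("w1.npz"); o=ortho(f["im"],f,(.6055,-.0923),-.115,.019)[:,:,::-1].copy()
cv2.imwrite("pics/o1.png",o)
# nut top faces from depth: points in head frame
P,uv=cloud(f,f["d"]); L=(P-[.6055,-.0923,.191])@frame(-.115)
r=np.hypot(L[:,0],L[:,1]); m=(r<.035)&(abs(L[:,2]-.019)<.004)&(r>.014)
m2=(r<.012)&(L[:,2]>.018); print("tip",L[m2].mean(0),m2.sum(), "teeth",L[m].mean(0),m.sum())
E
```

```text
tip [-0.00063666 -0.00025758  0.0246154 ] 444 teeth [ 0.00232489 -0.00094512  0.019527  ] 735
```

View pics/o1.png

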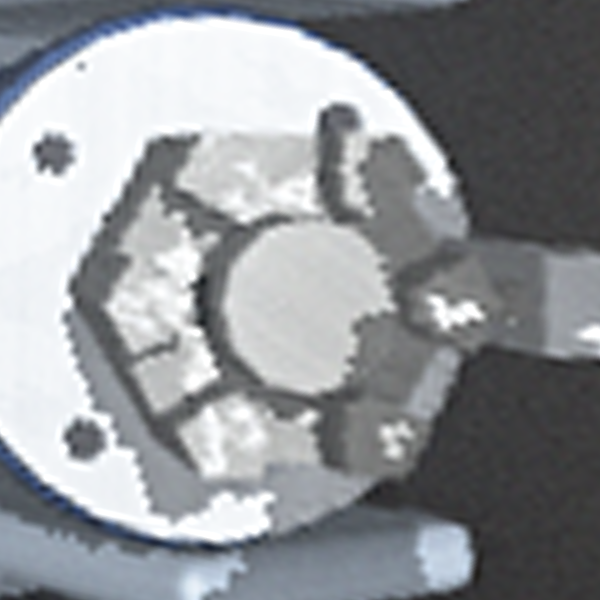

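Request:
move_arm --deltas '[[[-0.01, 0, -0.005], [0.15, -0.08, -0.25], -1], [[-0.01, 0, -0.005], [0.31, -0.14, -0.48], -1], [[-0.01, 0, -0.005], [0.31, -0.14, -0.48], -1], [[-0.01, 0, -0.005], [0.31, -0.14, -0.48], -1]]'

```text
time: 2.65
tool_pos: [0.5614, -0.0855, 0.2638]
tcp_rot: [0.363, 2.56, 0.022]
wrist_force: [0.3, 0.8, 0.0]
width: 1.002
```

```bash
cat > fit.py <<'E'
from h import *
import sys
from scipy.optimize import differential_evolution as DE
def fit(f,org=(.6055,-.0923),yaw=-.115):
    P,uv=cloud(f,f["d"]); L=(P-[*org,.191])@frame(yaw)
    r=np.hypot(L[:,0],L[:,1]); L=L[(r<.033)&(L[:,2]>-.03)&(L[:,2]<.035)&~((L[:,0]>.012)&(abs(L[:,1])<.012))]
    def h(p,Q):
        x,y=Q[:,0]-p[1],Q[:,1]-p[2]; a=np.arange(6)*np.pi/3-p[0]
        al=np.cos(a)*x[:,None]+np.sin(a)*y[:,None]; pe=-np.sin(a)*x[:,None]+np.cos(a)*y[:,None]
        out=al.max(1)>.023; slot=((al>0)&(abs(pe)<.0055)).any(1)
        z=np.where(np.hypot(x,y)<.012,.023,np.where(slot,.005,.019))
        return z,out
    def cost(p):
        z,out=h(p,L); e=np.minimum(abs(L[:,2]-p[3]-z),.008)
        lo=np.where(L[:,2]-p[3]<.016,0,.008)  # outside: must be below top
        return np.where(out,lo,e).mean()
    best=[]
    for t in np.linspace(0,1.047,22)[:-1]:
        g=DE(lambda q:cost([t,*q]),[(-.003,.003)]*2+[(-.003,.003)],maxiter=12,popsize=8,seed=1); best.append((g.fun*1e3,t,*g.x*1e3))
    b=sorted(best)[:4]; print(len(L),np.array(b).round(3)); print("all",np.round([x[0] for x in best],2))
E
python3 - <<'E'
from fit import *
fit(np.load("w1.npz"))
st=status.read_state(); c=camera_info("wrist"); im,d=read_camera("wrist"); np.savez("w2.npz",im=im,d=d,**c)
fit(np.load("w2.npz"))
o=ortho(im,c,(.6055,-.0923),-.115,.019)[:,:,::-1]
P,uv=cloud(c,d); L=(P-[.6055,-.0923,.191])@frame(-.115)
m=(abs(L[:,:2])<.04).all(1); H=np.zeros((600,600),np.uint8)
for l in L[m]: cv2.circle(H,(int(300+7500*l[0]),int(300-7500*l[1])),4,int(np.clip((l[2]+.02)/.05*255,0,255)),-1)
cv2.imwrite("pics/o2.png",cv2.resize(np.hstack([o,cv2.applyColorMap(H,cv2.COLORMAP_JET)]),(800,400)))
print(st["tool_pos"],st["q"])
E
```

```text
1694 [[ 1.473  0.499  0.69  -0.756  0.966]
 [ 1.52   0.548  0.882 -0.76   0.982]
 [ 1.809  0.449  1.645 -0.551  0.993]
 [ 1.877  0.598  1.638 -1.1    0.998]]
all [4.58 4.42 4.23 4.06 3.72 3.43 3.08 2.64 2.19 1.81 1.47 1.52 1.88 2.23
 2.61 3.02 3.39 3.73 4.17 4.36 4.6 ]
2702 [[ 1.487  0.499  0.747 -0.666  0.928]
 [ 1.579  0.548  0.877 -0.899  0.927]
 [ 1.849  0.449  1.461 -0.661  0.94 ]
 [ 1.914  0.598  1.423 -1.197  0.934]]
all [4.55 4.39 4.22 3.96 3.69 3.41 3.05 2.63 2.22 1.85 1.49 1.58 1.91 2.3
 2.63 3.01 3.38 3.72 4.05 4.32 4.58]
[ 0.56139912 -0.08554415  0.2638145 ] [-0.2352507  -0.30288305  2.19742733  0.10223418  0.69657019 -1.58394223]
```

View pics/o2.png

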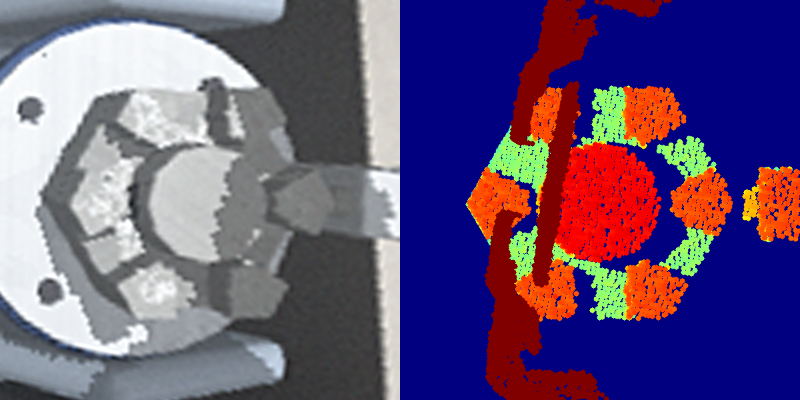

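```bash
python3 - <<'E'
from h import *
F=frame(-.115); org=np.array([.6055,-.0923,.191])+F[:,:2]@[.0007,-.0007]; print(org)
for n in("top","scene"):
    P,uv=cloud(camera_info(n),np.load(n+"0.npz")["d"]); L=(P-org)@F; r=np.hypot(L[:,0],L[:,1])
    m=(r<.075)&(r>.03)&(L[:,2]>-.036); a=np.degrees(np.arctan2(L[m,1],L[m,0]))
    H,_,_=np.histogram2d(a,L[m,2]*1e3,bins=[np.arange(-180,181,20),[-36,-30,-20,0,20,60]]); print(n);print(np.c_[np.arange(-180,180,20),H].astype(int)[H.sum(1)>0])
f=np.load("w2.npz"); P,uv=cloud(f,f["d"]); L=(P-org)@F
for lo,hi,z0,z1 in((.032,.045,.014,.024),(.046,.066,.008,.018),(.07,.085,.0,.024)):
    m=(L[:,0]>lo)&(L[:,0]<hi)&(abs(L[:,1])<.015)&(L[:,2]>z0)&(L[:,2]<z1); print(m.sum(),L[m].mean(0),L[m].min(0),L[m].max(0))
p,R=target(org,-.115,1.58,-.022);print(cmd(p,R))
E
```

```text
[ 0.60600939 -0.09306349  0.19137094]
top
[[-60   2   0   0   0   0]
 [-40   2   0   0   0   0]
 [-20   0   2   1  22  11]
 [  0   5   6  19  55  12]
 [140   1   0   0   0   0]]
scene
[[-20   8  13  26   6   0]
 [  0   9  20  38  35   0]]
226 [ 3.77095548e-02 -9.77698771e-05  1.99308815e-02] [ 0.03202361 -0.00708321  0.01409376] [0.04422826 0.00690527 0.02152821]
136 [ 0.05635926 -0.00011216  0.01454235] [ 0.04672515 -0.00322363  0.01140805] [0.06593053 0.00271252 0.01626868]
272 [0.07317641 0.00017658 0.01691191] [ 0.07000049 -0.00923732  0.00573836] [0.07972201 0.00883092 0.02236895]
(array([-0.0603,  0.0065,  0.0951]), array([ 0.5594, -0.0849, -0.9222]))
```

Request:
move_arm --deltas '[[[-0.06, 0.006, 0.095], [0, 0, 0], -1], [[-0.06, 0.006, 0.095], [0, 0, 0], -1], [[-0.06, 0.006, 0.095], [0.15, -0.02, -0.23], -1], [[-0.06, 0.006, 0.095], [0.28, -0.04, -0.46], -1], [[-0.06, 0.006, 0.095], [0.36, -0.055, -0.6], -1], [[-0.06, 0.006, 0.095], [0.36, -0.055, -0.6], -1], [[-0.06, 0.006, 0.095], [0.36, -0.055, -0.6], -1]]'

```text
time: 3.58
tool_pos: [0.5976, -0.0927, 0.2043]
tcp_rot: [0.14, 2.58, -0.046]
wrist_force: [-1.4, 0.2, 0.5]
width: 0.999
```

```bash
cat > g.py <<'E'
from h import *
org=np.array([.6060,-.0931,.1914]); yaw=-.115
def goto(ang,h):
    p,R=target(org,yaw,ang,h); return cmd(p,R)
def where():
    st=status.read_state(); F=frame(yaw); T=Ro.from_rotvec(st["tcp_rot"]).as_matrix()
    y=F.T@T[:,1]; print("tcp in nut frame mm",((st["tool_pos"]-[org[0],org[1],.191])@F*1e3).round(1),"grip angle",np.arctan2(y[1],y[0]).round(3),"tilt",(F.T@T[:,2]).round(3),"F",st["wrist_force"].round(1),"w",st["width"].round(3),"t",st["time"],"q6",st["q"][5].round(2))
E
python3 - <<'E'
from g import *
where(); print(goto(1.58,-.022))
E
```

```text
Traceback (most recent call last):
  File "g.py", line 7, in where
    y=F.T@T[:,1]; print("tcp in nut frame mm",((st["tool_pos"]-[org[0],org[1],.191])@F*1e3).round(1),"grip angle",np.arctan2(y[1],y[0]).round(3),"tilt",(F.T@T[:,2]).round(3),"F",st["wrist_force"].round(1),"w",st["width"].round(3),"t",st["time"],"q6",st["q"][5].round(2))
                                                                                                                                                                                                                 ^^^^^^^^^^^^^^^^^
AttributeError: 'float' object has no attribute 'round'
```

```bash
sed -i 's/st\["width"\].round(3)/round(st["width"],3)/' g.py; python3 - <<'E'
from g import *
where(); print(goto(1.58,-.022))
E
```

```text
tcp in nut frame mm [-0.1 -0.5 15.7] grip angle 1.577 tilt [ 0.    -0.001 -1.   ] F [-1.4  0.2  0.5] w 0.999 t 3.575 q6 -1.77
(array([-0.0004,  0.0003,  0.0018]), array([ 0.1998, -0.0177, -0.3196]))
```

Request:
move_arm --deltas '[[[0, 0, 0], [0.1, -0.01, -0.16], -1], [[0, 0, 0], [0.2, -0.018, -0.32], -1], [[0, 0, 0], [0.2, -0.018, -0.32], -1], [[0, 0, 0], [0.2, -0.018, -0.32], 0], [[0, 0, 0], [0.2, -0.018, -0.32], 0.4], [[0, 0, 0], [0.2, -0.018, -0.32], 1], [[0, 0, 0], [0.2, -0.018, -0.32], 1], [[0, 0, 0], [0.2, -0.018, -0.32], 1], [[0, 0, 0], [0.2, -0.018, -0.32], 1], [[0, 0, 0], [0.2, -0.018, -0.32], 1]]' --grip_force 60

```text
time: 4.82
tool_pos: [0.6175, -0.0941, 0.1729]
tcp_rot: [0.14, 2.579, -0.046]
wrist_force: [-4.5, 2.9, 5.6]
width: 0.53
```

```bash
python3 - <<'E'
from g import *
where(); print(status.read_state()["torque"], goto(1.047,-.022))
F=frame(yaw); print("per-rad cw turn /(pi/2):",-F[:,2]/(np.pi/2), "0.533 rad:",-F[:,2]*.533/(np.pi/2))
E
```

```text
tcp in nut frame mm [  0.2   0.3 -21.5] grip angle 1.578 tilt [ 0.001 -0.    -1.   ] F [-4.5  2.9  5.6] w 0.53 t 4.825 q6 -1.78
[0.34390959 0.45160552 0.10776981] (array([ 0.1782, -0.02  , -0.2862]), array([ 0.0004, -0.0034, -0.0053]))
per-rad cw turn /(pi/2): [ 0.33512877 -0.03871061 -0.53988419] 0.533 rad: [ 0.17862363 -0.02063275 -0.28775827]
```

Request:
move_arm --deltas '[[[0.03, -0.003, -0.05], [0, 0, 0], 1], [[0.06, -0.007, -0.1], [0, 0, 0], 1], [[0.09, -0.01, -0.145], [0, 0, 0], 1], [[0.12, -0.014, -0.19], [0, 0, 0], 1], [[0.15, -0.017, -0.24], [0, 0, 0], 1], [[0.165, -0.019, -0.265], [0, 0, 0], 1], [[0.178, -0.0205, -0.287], [0, 0, 0], 1], [[0.178, -0.0205, -0.287], [0, 0, 0], 1], [[0.178, -0.0205, -0.287], [0, 0, 0], 1]]'

```text
time: 5.95
tool_pos: [0.6173, -0.0946, 0.1727]
tcp_rot: [0.815, 2.459, 0.15]
wrist_force: [-6.2, 0.2, 6.3]
width: 0.533
```

```bash
python3 - <<'E'
from g import *
where(); print(status.read_state()["torque"])
E
```

```text
tcp in nut frame mm [ -0.   -0.2 -21.5] grip angle 1.046 tilt [ 0.    -0.001 -1.   ] F [-6.2  0.2  6.3] w 0.533 t 5.95 q6 -1.25
[ 0.07607896  0.4475221  -0.19188192]
```

Request:
move_arm --deltas '[[[0, 0, 0], [0, 0, 0], 0.4], [[0, 0, 0], [0, 0, 0], -0.3], [[0, 0, 0], [0, 0, 0], -1], [[0, 0, 0], [0, 0, 0], -1], [[0, 0, 0], [0, 0, 0], -1], [[0, 0, 0], [-0.13, 0.015, 0.21], -1], [[0, 0, 0], [-0.3, 0.035, 0.48], -1], [[0, 0, 0], [-0.526, 0.061, 0.848], -1], [[0, 0, 0], [-0.526, 0.061, 0.848], -1], [[0, 0, 0], [-0.526, 0.061, 0.848], -1]]'

```text
time: 7.2
tool_pos: [0.5645, -0.0883, 0.2557]
tcp_rot: [0.815, 2.461, 0.15]
wrist_force: [0.1, 0.1, 0.0]
width: 0.999
```

```bash
python3 - <<'E'
from fit import *
from g import where
where()
c=camera_info("wrist"); im,d=read_camera("wrist"); np.savez("w3.npz",im=im,d=d,**c)
fit(np.load("w3.npz"),(.606,-.0931))
P,uv=cloud(c,d); L=(P-[.606,-.0931,.191])@frame(-.115)
m=(abs(L[:,:2])<.04).all(1); H=np.zeros((600,600),np.uint8)
for l in L[m]: cv2.circle(H,(int(300+7500*l[0]),int(300-7500*l[1])),4,int(np.clip((l[2]+.02)/.05*255,0,255)),-1)
o=ortho(im,c,(.606,-.0931),-.115,.019)[:,:,::-1]
cv2.imwrite("pics/o3.png",cv2.resize(np.hstack([o,cv2.applyColorMap(H,cv2.COLORMAP_JET)]),(800,400)))
E
```

```text
tcp in nut frame mm [-1.2  0.  77. ] grip angle 1.046 tilt [-0.001 -0.    -1.   ] F [0.1 0.1 0. ] w 0.999 t 7.2 q6 -1.23
2924 [[ 1.473  0.     0.113 -0.267  1.303]
 [ 1.716  0.05   0.402 -0.415  1.298]
 [ 1.764  0.997  0.688 -0.248  1.309]
 [ 2.045  0.1    0.862 -0.885  1.297]]
all [1.47 1.72 2.04 2.38 2.73 3.06 3.42 3.74 4.03 4.17 4.35 4.4  4.39 4.15
 3.87 3.58 3.25 2.89 2.5  2.11 1.76]
```

View pics/o3.png

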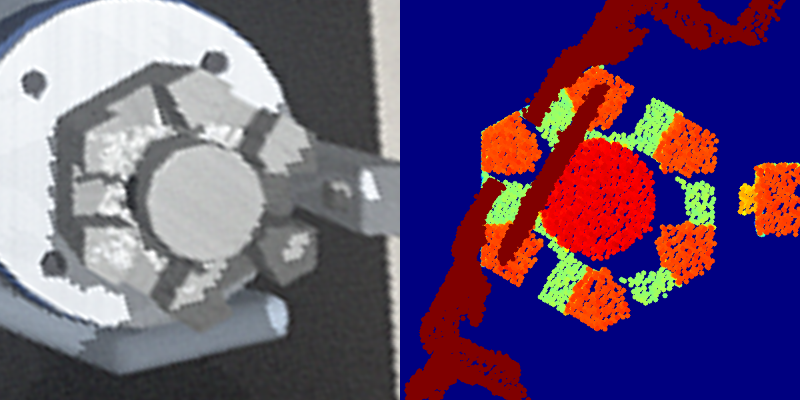

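Request:
move_arm --deltas '[[[-0.06, 0.007, 0.1], [0.4, -0.05, 0.2], -1], [[-0.12, 0.014, 0.2], [0.8, -0.09, 0.4], 0], [[-0.176, 0.02, 0.284], [0.98, -0.11, 0.42], 1], [[-0.176, 0.02, 0.284], [0.98, -0.11, 0.42], 1], [[-0.176, 0.02, 0.284], [0.98, -0.11, 0.42], 1], [[-0.176, 0.02, 0.284], [0.98, -0.11, 0.42], 1], [[-0.176, 0.02, 0.284], [0.98, -0.11, 0.42], 1]]' --grip_force 20

```text
time: 8.12
tool_pos: [0.662, -0.0993, 0.2978]
tcp_rot: [0.148, 2.58, -0.043]
wrist_force: [-0.1, -0.3, -0.5]
width: -0.002
```

```bash
cat >> g.py <<'E'
def to(x,y,h,ang=np.pi/2):
    p,R=target(org,yaw,ang,h); F=frame(yaw); return cmd(p+x*F[:,0]+y*F[:,1],R)
E
python3 - <<'E'
from g import *
where(); print(to(.105,0,.0), status.read_state()["q"])
im,d=read_camera("wrist"); c=camera_info("wrist"); np.savez("w4.npz",im=im,d=d,**c)
cv2.imwrite("pics/w4.png",im[:,:,::-1])
E
```

```text
tcp in nut frame mm [104.4   0.3  60.7] grip angle 1.571 tilt [-0.001 -0.    -1.   ] F [-0.1 -0.3 -0.5] w -0.002 t 8.125 q6 -1.71
(array([ 0.0004, -0.0005, -0.0002]), array([ 0.3247, -0.0405, -0.5114])) [-0.21264449 -0.10933409  1.97882988  0.07779893  0.71793015 -1.71300252]
```

View pics/w4.png

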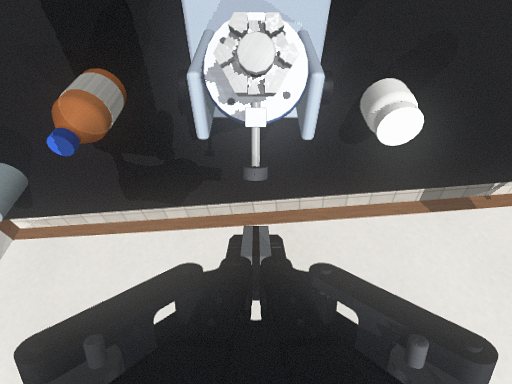

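Request:
move_arm --deltas '[[[0, 0, 0], [0.16, -0.02, -0.25], 1], [[0, 0, 0], [0.325, -0.04, -0.51], 1], [[0, 0, 0], [0.325, -0.04, -0.51], 1], [[0, 0, 0], [0.25, -0.03, -0.56], 1], [[0, 0, 0], [0.25, -0.03, -0.56], 1]]'

```text
time: 8.8
tool_pos: [0.6869, -0.1022, 0.2429]
tcp_rot: [0.147, 2.579, -0.044]
wrist_force: [-0.5, -1.0, -1.2]
width: -0.003
```

```bash
python3 - <<'E'
from g import *
where()
for x in(.08,.07,.066,.064): print(x,to(x,0,0))
E
```

```text
tcp in nut frame mm [96.5  0.2  0.8] grip angle 1.572 tilt [ 0. -0. -1.] F [-0.5 -1.  -1.2] w -0.003 t 8.8 q6 -1.72
0.08 (array([ 0.0007,  0.0001, -0.0006]), array([-0.135 ,  0.0131, -0.0948]))
0.07 (array([ 0.0007,  0.0001, -0.0006]), array([-0.2193,  0.0228, -0.1477]))
0.066 (array([ 0.0007,  0.0001, -0.0006]), array([-0.253 ,  0.0267, -0.1689]))
0.064 (array([ 0.0007,  0.0001, -0.0006]), array([-0.2698,  0.0287, -0.1795]))
```

Push in to about x=70 mm, a few mm per row, then read the force.

Request:
move_arm --deltas '[[[0, 0, 0], [-0.06, 0.005, -0.045], 1], [[0, 0, 0], [-0.1, 0.01, -0.07], 1], [[0, 0, 0], [-0.135, 0.013, -0.095], 1], [[0, 0, 0], [-0.16, 0.016, -0.11], 1], [[0, 0, 0], [-0.19, 0.02, -0.13], 1], [[0, 0, 0], [-0.22, 0.023, -0.148], 1], [[0, 0, 0], [-0.22, 0.023, -0.148], 1]]'

```text
time: 9.68
tool_pos: [0.6651, -0.0999, 0.2266]
tcp_rot: [0.147, 2.581, -0.043]
wrist_force: [0.9, -0.2, 0.9]
width: 0.004
```

```bash
python3 - <<'E'
from g import *
where(); print("force in nut frame",frame(yaw).T@status.read_state()["wrist_force"])
c=camera_info("wrist"); im,d=read_camera("wrist"); P,uv=cloud(c,d); L=(P-[org[0],org[1],.191])@frame(yaw)
m=(abs(L[:,1])<.009)&(L[:,0]>.046)&(L[:,0]<.095)&(L[:,2]>.016)&(L[:,2]<.024); print(m.sum(),np.histogram(L[m,0]*1e3,bins=range(46,96,3)))
E
```

```text
tcp in nut frame mm [69.2  0.  -1.3] grip angle 1.572 tilt [-0.002 -0.    -1.   ] F [ 0.9 -0.2  0.9] w 0.004 t 9.675 q6 -1.73
force in nut frame [ 1.30475039 -0.04754566  0.3002379 ]
820 (array([  3, 227, 182, 191, 161,  56,   0,   0,   0,   0,   0,   0,   0,
         0,   0,   0]), array([46, 49, 52, 55, 58, 61, 64, 67, 70, 73, 76, 79, 82, 85, 88, 91, 94]))
```

Request:
move_arm --deltas '[[[0, 0, 0], [-0.02, 0.002, -0.013], 1], [[0, 0, 0], [-0.034, 0.004, -0.021], 1], [[0, 0, 0], [-0.045, 0.005, -0.028], 1], [[0, 0, 0], [-0.045, 0.005, -0.028], 1]]'

```text
time: 10.22
tool_pos: [0.6608, -0.0994, 0.2239]
tcp_rot: [0.147, 2.581, -0.043]
wrist_force: [2.7, 0.2, -0.5]
width: 0.002
```

```bash
python3 - <<'E'
from g import *
where(); print("force in nut frame",frame(yaw).T@status.read_state()["wrist_force"])
E
```

```text
tcp in nut frame mm [64.2  0.  -1.3] grip angle 1.572 tilt [-0.001 -0.    -1.   ] F [ 2.7  0.2 -0.5] w 0.002 t 10.225 q6 -1.74
force in nut frame [ 2.02068242  0.4845529  -1.81901083]
```

Expected stop at about 64.5, no force rise yet; keep going gently.

Request:
move_arm --deltas '[[[0, 0, 0], [-0.009, 0.001, -0.005], 1], [[0, 0, 0], [-0.017, 0.002, -0.011], 1], [[0, 0, 0], [-0.017, 0.002, -0.011], 1]]'

```text
time: 10.6
tool_pos: [0.66, -0.0994, 0.2238]
tcp_rot: [0.147, 2.579, -0.044]
wrist_force: [4.6, -1.1, -1.0]
width: 0.001
```

```bash
python3 - <<'E'
from g import *
where(); print("force in nut frame",frame(yaw).T@status.read_state()["wrist_force"])
E
```

```text
tcp in nut frame mm [63.5 -0.1 -1. ] grip angle 1.572 tilt [ 0.001 -0.001 -1.   ] F [ 4.6 -1.1 -1. ] w 0.001 t 10.6 q6 -1.74
force in nut frame [ 3.41973823 -0.5261921  -3.37416865]
```

Request:
move_arm --deltas '[[[0, 0, 0], [-0.01, 0.001, -0.006], 1], [[0, 0, 0], [-0.02, 0.002, -0.013], 1], [[0, 0, 0], [-0.02, 0.002, -0.013], 1], [[0, 0, 0], [-0.02, 0.002, -0.013], 1]]'

```text
time: 11.1
tool_pos: [0.6597, -0.0995, 0.2242]
tcp_rot: [0.147, 2.574, -0.044]
wrist_force: [10.0, 0.4, -1.0]
width: -0.004
```

```bash
python3 - <<'E'
from g import *
where(); print("force in nut frame",frame(yaw).T@status.read_state()["wrist_force"])
E
```

```text
tcp in nut frame mm [63.5 -0.2 -0.5] grip angle 1.572 tilt [ 0.005 -0.001 -1.   ] F [10.   0.4 -1. ] w -0.004 t 11.1 q6 -1.74
force in nut frame [ 7.82120895  1.55870859 -6.07210803]
```

Request:
move_arm --deltas '[[[0, 0, 0], [0.1, -0.01, 0.07], 1], [[0, 0, 0], [0.25, -0.03, 0.16], 1], [[0, 0, 0], [0.3, -0.03, 0.2], 1], [[0, 0, 0], [0.1, 0, 0.55], 1], [[0, 0, 0], [-0.1, 0.02, 0.85], 1], [[0, 0, 0], [-0.1, 0.02, 0.85], 1], [[0, 0, 0], [-0.1, 0.02, 0.85], 1]]'

```text
time: 11.98
tool_pos: [0.6468, -0.097, 0.306]
tcp_rot: [0.147, 2.582, -0.043]
wrist_force: [-0.2, 0.8, -0.9]
width: -0.005
```

```bash
python3 - <<'E'
from fit import *
from g import *
where()
c=camera_info("wrist"); im,d=read_camera("wrist"); np.savez("w5.npz",im=im,d=d,**c)
P,uv=cloud(c,d); L=(P-[org[0],org[1],.191])@frame(yaw)
m=(abs(L[:,1])<.009)&(L[:,0]>.046)&(L[:,0]<.095)&(L[:,2]>.012)&(L[:,2]<.024); print(m.sum(),np.histogram(L[m,0]*1e3,bins=range(40,96,2)))
fit(np.load("w5.npz"),(.606,-.0931))
cv2.imwrite("pics/w5.png",cv2.resize(im[0:240,120:400,::-1],None,fx=2.5,fy=2.5,interpolation=cv2.INTER_CUBIC))
E
```

```text
tcp in nut frame mm [95.8  0.8 75.8] grip angle 1.572 tilt [-0.002 -0.    -1.   ] F [-0.2  0.8 -0.9] w -0.005 t 11.975 q6 -1.71
236 (array([ 0,  0,  0, 67, 61, 69, 39,  0,  0,  0,  0,  0,  0,  0,  0,  0,  0,
        0,  0,  0,  0,  0,  0,  0,  0,  0,  0]), array([40, 42, 44, 46, 48, 50, 52, 54, 56, 58, 60, 62, 64, 66, 68, 70, 72,
       74, 76, 78, 80, 82, 84, 86, 88, 90, 92, 94]))
3563 [[ 1.29   0.    -0.287  0.319  1.144]
 [ 1.535  0.05  -0.475 -0.276  1.143]
 [ 1.561  0.997 -0.404  0.275  1.14 ]
 [ 1.929  0.1   -0.443 -0.349  1.143]]
all [1.29 1.53 1.93 2.35 2.76 3.17 3.56 3.94 4.29 4.39 4.52 4.49 4.41 4.22
 4.02 3.61 3.2  2.8  2.41 1.98 1.56]
```

View pics/w5.png

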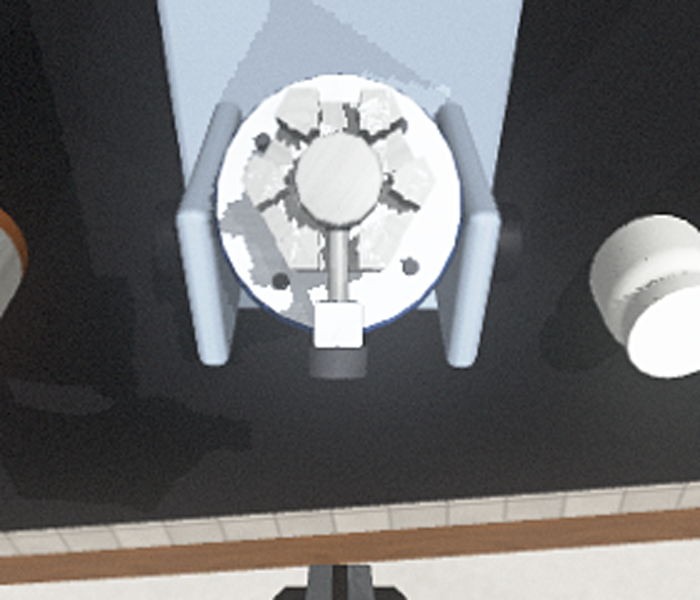

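The knob sits against the bracket at (338,350), and the pin runs through the slot into the spindle. The knob face is about 53.5 mm from the axis, which is fully home. The gripper is clear, so I'm handing in.

```bash
python3 -c "
from workcell import order; print(order.finish_job())"
```

```text
the job is handed in; nothing more can be done
None
```

The nut is tightened to the next slot, the locking pin is fully home through it, and I handed the job in at about 12 s of the 42 s allowed.

- **Nut:** It started at about 0.51 rad. I gripped the pair of flats ending 60 degrees counter-clockwise of the pin and turned it about 0.53 rad clockwise. The depth fit afterwards put a slot in line with the cross hole to within the fit's 0.05 rad steps, inside the pin's 6 degrees.
- **Pin:** I pushed the knob in with the side of the shut fingertips until it stopped, at about 8 N. The last picture shows the knob against its bracket and the pin through the slot. Its face measures about 53.5 mm from the spindle axis, which is the home position.
- **Bystanders:** I kept clear of the bottle, jar and spanner, though I did not measure their positions again at the end. The gripper was touching nothing at hand-in.

No check failed. The only disagreement was that the fingers stopped about 1 mm further in than I predicted (63.5 against 64.5 mm). That is within the camera calibration.

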